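# Test the ray lamp's shutter and hold a glass block in the corner

## Robot

A 6-joint arm with a two-finger parallel gripper is mounted at the origin on the work surface. World frame = base frame: x ahead of the robot, y to its left, z up, the work surface at z = 0. Lengths are in m, angles in degrees, forces in N, time in s.
With the tool pointing down it reaches from about 0.3 to 0.75 m from the base axis. Payload 8.5 kg.
Tool frame: the origin (TCP) lies midway between the tips of the shut fingers; the grasp point (between the pads) lies 19 mm behind it; x points along the fingers, z is the direction in which the jaws open and shut, and the axes are right-handed (so a half turn about x gives the same grasp; the last joint's range is limited). The gripper opens to 85 mm and grips with 20 to 120 N. Pads are 22 mm wide; open, the fingers measure 114 mm over their backs; the gripper's body (76 mm by 85 mm) begins 54 mm behind the grasp point. The pads swing forward as they close: fully open they stand 13 mm farther back than shut.
Start: joints at [-80.346, 21.807, 74.336, -0, 83.858, -12.336], TCP at [0.206, -0.51, 0.231] pointing down, gripper open.
Joint ranges: [-178.18, 178.18], [-50.72, 133.34], [12.68, 142.11], [-81.47, 261.47], [9.98, 163.14], [-165.26, 165.26]. Speed limits (degrees/s): [136.94, 136.94, 180, 180, 180, 180].

## Interface

Orientations are given as a 3x3 rotation matrix whose columns are the frame's x, y, z axes.
In Python, from station import telemetry, eyes, ctrl gives the robot as it stands. The module is installed in compiled form; this text tells all that it offers.
- The arm moves only by the tool servo_tool, never from a script. Its argument "rows" is a list of rows, each a list of 3 entries, a list of its own where there are three numbers: the shift along the tool's x, y, z in mm, then the turn, a rotation vector about the tool's x, y, z in degrees, then the opening, from -1 (shut) to 1 (fully open). A call has 1 to 5 rows; each row is the pose to reach, as a shift and turn from the pose commanded when the call began, along the tool's axes at that moment; what a row does not reach only later rows make up. A row lasts 1/12 s, in which the tool goes at most 41.7 mm and 7.16 degrees, less where a joint would pass 70% of its speed; a pose out of reach is approached as far as the arm can. A call with a gripper value outside its range is refused whole. The fingers move at their own pace and stop on an object; "grip_force" is the grip in N (left out, the last holds). Time passes only in rows, so rows that repeat a pose let the fingers close. It gives the time, the measured TCP pose, the force and the opening at its end, in the units of the state.
- telemetry.observe(): the state, without advancing time (a new reading comes with each control period).
- eyes.capture(name): name is "side" or "top"; returns a dict with "img" (400x640x3 uint8, red, green, blue), "range_z" (400x640 float32, m along the optical axis (not along the pixel's ray), 0 where there is no reading), "fx", "fy", "cx", "cy" (pixels), "k1" (the pictures are not rectified: a ray, as slopes to the right and down, at radius r is drawn at 1 + k1 r^2 times it, then the intrinsics apply), "rvec" (rotation vector, rad) and "tvec" (3), from world to camera coordinates, as OpenCV has them. Camera axes: x right, y down, z forward; pixel columns grow to the right and rows downward; lengths in m; the calibration is good to about 2 mm. A picture is of the moment at which its call begins.
- ctrl.job_done(): hands the job in, once; it reports no verdict.
The state is a dict: "time_s": time; "qpos": joint angles; "qvel": joint speeds; "tau": joint torques, N m; "tcp_pos": TCP position; "eef_rot": TCP orientation; "force": force on the tool from outside, world axes, zero at the start; "wrist_torque": the same for the moment, N m; "grip_width": finger opening in m.
Only numpy, scipy, OpenCV 4.12 (cv2) and the standard library are available. Lean on these libraries where they do the work, as an engineer would, in place of code of your own. Each camera call takes 0.05 s, during which the arm holds its last target.

## Task

Get the ray lamp ready: press the test button on top of its white housing so that the shutter lever on its side drops, then lift the lever all the way back up, where it stays. Then lay the rectangular glass block flat on the low plywood board with its long side along the long stop, press it flush into the corner against both metal stops, and finish while still holding it pressed firmly against both. Leave the jar, the beaker and the round lens standing where they are.

Things in the scene. Friction and masses are not known exactly. Their poses are not given: they have to be found in the camera images.
- lamp: White lamp housing, fixed to the bench, a box 100 (x) x 110 (y) x 170 (z) mm; origin at the centre of its underside. The lever sticks out of the middle of its -y face, the button sits on its top. A beam window (20 mm across, 48 mm up) is in the -y face under the lever.
- button_top (a point): Centre of the top face of the black round test button, 30 mm across, on top of the housing (20 mm to the +y side of its centre). It stands 14 mm proud, 8 mm travel straight down, and is pressed from above; it yields at 3 to 4 N, and after about 3 mm it snaps down by itself, still 6 mm proud. It stays down until the lever is lifted, which raises it again.
- test_button (a joint): Travel of the button: 0 is up, 0.008 m is fully down. Geared to the lever: lever angle = 75 rad/m x button travel.
- trip_lever (a joint): Angle of the shutter lever: 0 rad is level (up, as at the start), 0.6 rad is dropped. It is tipped by a weight, so that past about 0.2 rad it falls to 0.6 by itself and, when lifted above 0.2, goes up to 0 and stays. Lifting takes about 1 N at the outer end.
- lever_grip (a point): Point on the centre line of the lever, 100 mm from its pivot, 16 mm short of its free end: pinch it here from above, across the lamp's x. The lever is a steel bar, 12 x 12 mm, along the lamp's -y, 91 mm out from the face and 110 mm up when level. Dropped, this point is 54 mm up and 58 mm out from the face. A shutter plate 30 mm wide, 50 mm long hangs under the bar 55 mm from the pivot.
- lever_pivot (a point): Point on the hinge of the lever, 25 mm inside the -y face of the lamp, 110 mm above the bench; the hinge axis is the lamp's x axis.
- board: Low plywood board fixed to the bench, 150 (x) x 190 (y) x 14 (z) mm; origin at the centre of its underside, top face 14 mm up. Two aluminium stops, 10 mm wide and 10 mm high, stand on it and make an inner corner at its +x, -y side.
- stop_long: The long stop, 160 mm along the board's y, at the board's +x edge; origin at the centre of its underside. Its inner face looks to the board's -x, at x = +55 mm in the board's frame.
- stop_short: The short stop, 85 mm along the board's x, at the board's -y edge; origin at the centre of its underside. Its inner face looks to the board's +y, at y = -75 mm in the board's frame.
- seat (a point): Where the block's centre lies when the block is in the corner touching both stops: 32.5 mm in x and -25 mm in y of the board's centre, 20 mm above the board's top. Axes as the board's.
- block_center (a point): Centre of the rectangular glass block, 45 (x) x 100 (y) x 40 (z) mm, pale greenish glass with a matt white underside, loose on the bench, about 0.35 to 0.5 kg. Its long side is its own y.
- jar_mid (a point): Middle of a closed jar, 48 mm across, 65 mm high: not to be moved.
- beaker_mid (a point): Middle of a glass beaker, 60 mm across, 80 mm high: not to be moved.
- lens_mid (a point): Middle of a round glass disc, 56 mm across, 18 mm high: not to be moved.
Mind the look-alikes: they are no part of the job. Of the things like the board, leave any that is purple; of the rest the smaller one is meant.

How it is judged:
By the outcome, as a careful person would: the job done as asked, in the order asked, and still so for the second after the job is handed in, while the arm keeps its last pose, push and grip.
It also fails if it takes over 64 s, if anything falls off the work surface, if the arm or the gripper's body presses on something with over 40 N, if the wrist force passes 120 N, or if a joint passes its speed limit or range.

## Working session

There is one attempt and no reset: what is moved stays moved. The work goes in short steps, Python scripts to look and compute and a tool call to move; the robot and the scene stay as the last step left them, time stands still between calls to the robot, and variables do not carry over. Pictures are saved under pics/ and viewed, and the job is handed in when it is done.

Besides the shell and the picture viewer there is one more tool, called after "Request:" in YAML: its name, and indented under it one key for each argument. servo_tool: Moves the arm, as the interface text tells. Its arguments: {"type":"object","properties":{"rows":{"type":"array","items":{"type":"array"}},"grip_force":{"type":"number"}},"required":["rows"]}

```bash
mkdir -p pics; python3 - <<'E'
from station import telemetry, eyes
import cv2,numpy as np
s=telemetry.observe();print(s)
for n in("side","top"):
    c=eyes.capture(n);cv2.imwrite(f"pics/{n}0.png",c["img"][:,:,::-1]);np.savez(f"{n}0.npz",**c)
    print(n,{k:c[k] for k in c if k not in("img","range_z")})
E
```

```text
{'time_s': 0.0, 'qpos': array([-8.03453785e+01,  2.18419819e+01,  7.43858250e+01,  7.76207850e-04,
        8.38574269e+01, -1.23348040e+01]), 'qvel': array([-0.01671398, -0.05759411, -0.02722325,  0.02628945, -0.06018654,
        0.07214178]), 'tau': array([ 1.40665852e-03, -4.48454905e+01, -2.31286258e+01, -6.99019279e-05,
        4.70352548e-03,  6.45646821e-06]), 'tcp_pos': array([ 0.20589877, -0.50968796,  0.23069618]), 'eef_rot': array([[-2.36205949e-04,  9.27253562e-01,  3.74433941e-01],
       [ 1.46879771e-03,  3.74433870e-01, -9.27252457e-01],
       [-9.99998893e-01,  3.30945169e-04, -1.45039142e-03]]), 'force': array([-0.7287333 ,  0.32622729, -0.41502479]), 'wrist_torque': array([ 0.03114847,  0.02862335, -0.030701  ]), 'grip_width': 0.08502991333724028}
side {'fx': 488.8020558869949, 'fy': 488.8020558869949, 'cx': 312.26712625976114, 'cy': 205.1661598297868, 'k1': -0.08064262207514243, 'rvec': array([ 2.09270278, -0.44832942,  0.2346722 ]), 'tvec': array([-0.47255838,  0.21073109,  1.58074187])}
top {'fx': 520.7540362307179, 'fy': 520.7540362307179, 'cx': 321.9363510073922, 'cy': 204.73053768835035, 'k1': -0.005738619111450172, 'rvec': array([ 2.17753645, -2.15596243,  0.07118851]), 'tvec': array([-0.01872486,  0.50741177,  1.45325839])}
```

View pics/side0.png

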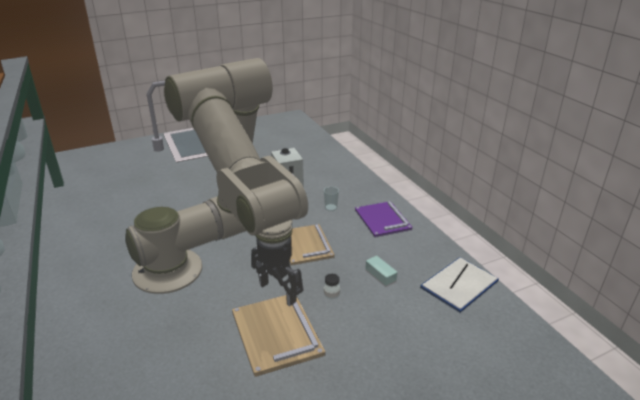

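View pics/top0.png

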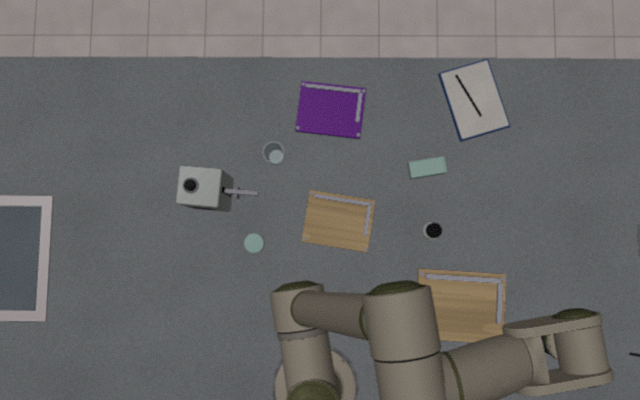

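The top picture shows the lamp at (200,187) with its button at (190,185) and its lever tip at (257,193). The small plywood board is at (338,221), the larger one at (460,305) and the purple one at (330,110). The block is at (428,167), the jar at (433,230), the beaker at (274,153) and the lens at (254,243). I'll measure next.

```bash
cat > h.py <<'E'
import numpy as np,cv2
def load(n,i=0):
    return dict(np.load(f"{n}{i}.npz"))
def grab(n,i):
    from station import eyes
    c=eyes.capture(n);cv2.imwrite(f"pics/{n}{i}.png",c["img"][:,:,::-1]);np.savez(f"{n}{i}.npz",**c);return load(n,i)
def K(c): return np.array([[c["fx"],0,c["cx"]],[0,c["fy"],c["cy"]],[0,0,1]],float)
def D(c): return np.array([c["k1"],0,0,0],float)
def rays(c,uv):
    uv=np.asarray(uv,float).reshape(-1,1,2)
    p=cv2.undistortPoints(uv,K(c),D(c)).reshape(-1,2)
    R=cv2.Rodrigues(c["rvec"])[0];o=-R.T@c["tvec"]
    return o,np.c_[p,np.ones(len(p))]@R,p
def plane(c,uv,z):
    o,d,_=rays(c,uv);return o+d*((z-o[2])/d[:,2])[:,None]
def depthpt(c,uv):
    o,d,_=rays(c,uv);uv=np.round(np.asarray(uv).reshape(-1,2)).astype(int)
    return o+d*c["range_z"][uv[:,1],uv[:,0]][:,None]
def proj(c,P): return cv2.projectPoints(np.asarray(P,float).reshape(-1,1,3),c["rvec"],c["tvec"],K(c),D(c))[0].reshape(-1,2)
def tri(c1,u1,c2,u2):
    o1,d1,_=rays(c1,u1);o2,d2,_=rays(c2,u2);out=[]
    for a,b in zip(d1,d2):
        a=a/np.linalg.norm(a);b=b/np.linalg.norm(b)
        A=np.c_[a,-b];t=np.linalg.lstsq(A,o2-o1,rcond=None)[0]
        p,q=o1+a*t[0],o2+b*t[1];out.append(np.r_[(p+q)/2,np.linalg.norm(p-q)])
    return np.array(out)
def rectfit(c,m,z):
    k=max(cv2.findContours(m,cv2.RETR_EXTERNAL,cv2.CHAIN_APPROX_NONE)[0],key=cv2.contourArea)
    P=plane(c,k.reshape(-1,2),z)[:,:2].astype(np.float32)
    return cv2.minAreaRect(P*1000),k
E
python3 - <<'E'
from h import *
t=load("top");s=load("side")
for n,c,(x0,y0,x1,y1) in (("t1",t,(170,130,390,260)),("t2",t,(400,140,460,250)),("s1",s,(240,140,440,310))):
    k=min(800/(x1-x0),600/(y1-y0));k=int(k)
    cv2.imwrite(f"pics/{n}.png",cv2.resize(c["img"][y0:y1,x0:x1,::-1],None,fx=k,fy=k,interpolation=cv2.INTER_CUBIC));print(n,k)
for nm,uv in dict(table=(380,180),blk=(428,167),board=(340,225),bigb=(460,310),jar=(433,230),lens=(254,243),lamp=(210,190),btn=(190,185),lever=(252,193)).items():
    print(nm,depthpt(t,[uv])[0].round(4),t["img"][uv[1],uv[0]])
E
```

```text
t1 3
t2 5
s1 3
table [ 0.5826 -0.1798 -0.0006] [93 97 99]
blk [ 0.615  -0.3105  0.0396] [126 144 141]
board [ 0.4507 -0.0653  0.0197] [139 118  91]
bigb [ 0.2177 -0.4009  0.0159] [127 108  82]
jar [ 0.4374 -0.3185  0.0639] [12 23 16]
lens [0.3975 0.1775 0.0184] [122 141 135]
lamp [0.5297 0.2701 0.1729] [141 142 138]
btn [0.5409 0.3191 0.1832] [26 27 28]
lever [0.5289 0.1707 0.1175] [126 122 130]
```

View pics/t1.png

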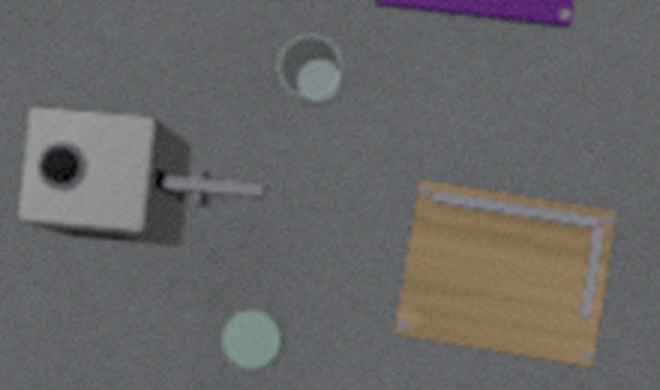

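View pics/t2.png

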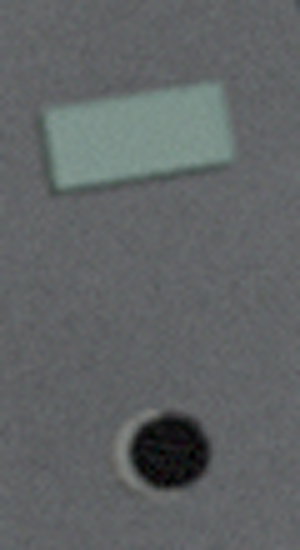

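View pics/s1.png

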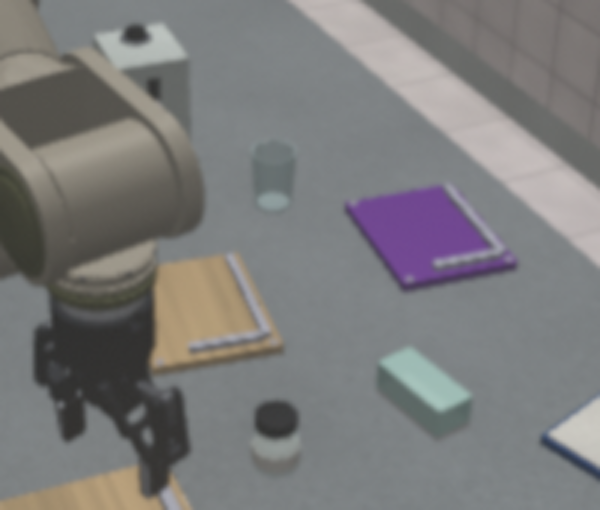

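The crops show the button at about (60,165)/3 in t1 and the lever bar from (165,183) to (263,190). The board's stops meet at its upper right. The block is tilted by a few degrees. Now I'll fit rectangles and cross-check heights in both views.

```bash
python3 - <<'E'
from h import *
t=load("top");s=load("side")
def mask(c,lo,hi,box):
    hsv=cv2.cvtColor(c["img"],cv2.COLOR_RGB2HSV);m=cv2.inRange(hsv,lo,hi);o=np.zeros_like(m);x0,y0,x1,y1=box;o[y0:y1,x0:x1]=m[y0:y1,x0:x1];return o
hsv=cv2.cvtColor(t["img"],cv2.COLOR_RGB2HSV)
for p in [(428,167),(340,225),(330,200),(210,190),(380,180),(245,191),(190,185)]: print(p,hsv[p[1],p[0]])
# block
mb=mask(t,(70,25,100),(100,255,255),(400,140,460,190));r,k=rectfit(t,mb,.04);print("block",r)
ms=mask(s,(70,25,60),(100,255,255),(355,245,405,290));
# board
mw=mask(t,(8,60,80),(28,255,255),(295,180,385,260));mw=cv2.morphologyEx(mw,cv2.MORPH_CLOSE,np.ones((11,11)))
r2,k2=rectfit(t,mw,.014);print("board",r2)
# lamp top
ml=((t["img"].min(2)>120)*255).astype(np.uint8);o=np.zeros_like(ml);o[155:220,170:226]=ml[155:220,170:226]
o=cv2.morphologyEx(o,cv2.MORPH_CLOSE,np.ones((15,15)));r3,k3=rectfit(t,o,.17);print("lamp",r3)
mk=((t["img"].max(2)<60)*255).astype(np.uint8);o=np.zeros_like(mk);o[170:200,178:203]=mk[170:200,178:203]
M=cv2.moments(o,True);u=(M["m10"]/M["m00"],M["m01"]/M["m00"]);print("btn",u,plane(t,[u],.182))
# lens jar beaker
for nm,uv,z in (("lens",(251/3+170,339/3+130),.018),("jar",(170/5+400,450/5+140),.065),("beaker top",(310/3+170,66/3+130),.08),("lever tip",(263/3+170,190/3+130),.116),("lever in",(165/3+170,183/3+130),.116)): print(nm,plane(t,[uv],z)[0].round(4))
vis=t["img"][:,:,::-1].copy()
for kk in(k,k2,k3): cv2.drawContours(vis,[kk],-1,(0,0,255),1)
cv2.imwrite("pics/v.png",cv2.resize(vis[130:260,170:460],None,fx=2.7,fy=2.7))
# block top corners two view
k=max(cv2.findContours(ms,0,1)[0],key=cv2.contourArea);print(cv2.minAreaRect(k))
for c,(u,v) in ((s,(240+424/3,140+372/3)),): print("side blk depth",depthpt(c,[(u,v)]))
# side: triangulate block top corners, board stop corner, button
T=[(400+42/5,140+112/5),(400+220/5,140+85/5),(400+232/5,140+160/5),(400+57/5,140+188/5),(170+613/3,130+213/3)]
S=[(240+410/3,140+346/3),(240+470/3,140+393/3),(240+437/3,140+413/3),(240+378/3,140+365/3),(240+281/3,140+345/3)]
print(tri(t,T,s,S).round(4))
E
```

```text
(428, 167) [ 85  32 144]
(340, 225) [ 17  88 139]
(330, 200) [ 15  73 115]
(210, 190) [ 38   7 142]
(380, 180) [100  15  99]
(245, 191) [137  14 126]
(190, 185) [105  18  28]
block ((615.9334106445312, -308.0745544433594), (47.38700485229492, 103.06909942626953), 10.004623413085938)
board ((463.71173095703125, -60.02404022216797), (189.2987060546875, 149.2786865234375), 81.27729034423828)
lamp ((541.2800903320312, 302.2822265625), (107.1597671508789, 97.64891815185547), 85.50489807128906)
btn (189.73333333333332, 184.77142857142857) [[0.54161653 0.32018649 0.182     ]]
lens [0.3974 0.1785 0.018 ]
jar [ 0.4374 -0.321   0.065 ]
beaker top [0.6469 0.1204 0.08  ]
lever tip [0.5283 0.1558 0.116 ]
lever in [0.5338 0.2434 0.116 ]
((380.6463928222656, 269.3171081542969), (34.514404296875, 17.49146270751953), 38.65980529785156)
side blk depth [[ 0.62158817 -0.30191302  0.03856837]]
[[ 6.293e-01 -2.566e-01  3.810e-02  3.100e-03]
 [ 6.438e-01 -3.551e-01  4.230e-02  1.200e-03]
 [ 6.015e-01 -3.623e-01  3.650e-02  4.000e-04]
 [ 5.863e-01 -2.653e-01  3.300e-02  1.600e-03]
 [ 5.216e-01 -1.632e-01  8.600e-03  1.800e-03]]
```

View pics/v.png

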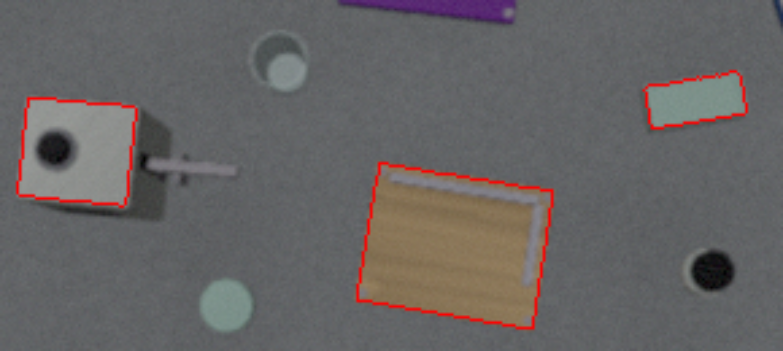

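The red outlines match the lamp top, the board and the block closely. The board measures 189×149 and the block 47×103 mm. I'll head for the button now with the fingers shut.

Request:
servo_tool:
  rows:
    - [[0, 25, -26], [-6, 0, 0], -1]
    - [[0, 50, -52], [-12, 0, 0], -1]
    - [[0, 75, -78], [-18, 0, 0], -1]
    - [[0, 100, -104], [-24, 0, 0], -1]
    - [[0, 125, -130], [-30, 0, 0], -1]
  grip_force: 40

```text
time_s: 0.52
tcp_pos: [0.2733, -0.3408, 0.231]
eef_rot: [[-0.0, 0.612, 0.791], [0.001, 0.791, -0.612], [-1.0, 0.0, -0.001]]
force: [0.9, -0.3, 0.3]
grip_width: 0.0254
```

```bash
cat > plan.py <<'E'
import sys,numpy as np
from station import telemetry
from scipy.spatial.transform import Rotation as Ro
# usage: plan.py x y z yaw   (tool x down, tool z at yaw)
s=telemetry.observe();a=[float(v) for v in sys.argv[1:5]]
R=s["eef_rot"];p=np.array(a[:3]);y=np.radians(a[3])
z=np.array([np.cos(y),np.sin(y),0]);x=np.array([0,0,-1.]);T=np.c_[x,np.cross(z,x),z]
print("t",round(s["time_s"],2),"tcp",s["tcp_pos"].round(4),"yaw",np.degrees(np.arctan2(R[1,2],R[0,2])).round(2),"F",s["force"].round(2),"M",s["wrist_torque"].round(2),"w",round(s["grip_width"],4),"q",s["qpos"].round(0))
d=R.T@(p-s["tcp_pos"])*1000
print("shift",d.round(1),"len",np.linalg.norm(d).round(0),"turn",np.degrees(Ro.from_matrix(R.T@T).as_rotvec()).round(2))
E
python3 plan.py .5425 .321 .200 -4.3
```

```text
t 0.52 tcp [ 0.2733 -0.3408  0.231 ] yaw -37.74 F [ 0.92 -0.3   0.28] M [-0.02  0.03 -0.01] w 0.0254 q [-67.  10.  91.   0.  79. -29.]
shift [  31.4  688.1 -192.2] len 715.0 turn [-3.344e+01 -2.000e-02 -3.000e-02]
```

Request:
servo_tool:
  rows:
    - [[0, 36, -10], [-6.5, 0, 0], -1]
    - [[0, 72, -20], [-13, 0, 0], -1]
    - [[0, 108, -30], [-19.5, 0, 0], -1]
    - [[0, 144, -40], [-26, 0, 0], -1]
    - [[0, 180, -50], [-33, 0, 0], -1]

```text
time_s: 0.93
tcp_pos: [0.3447, -0.1682, 0.2313]
eef_rot: [[-0.0, 0.082, 0.997], [0.0, 0.997, -0.082], [-1.0, 0.0, -0.0]]
force: [0.4, -0.2, -0.7]
grip_width: 0.0002
```

```bash
python3 plan.py .5425 .321 .205 -4.3
```

```text
t 0.93 tcp [ 0.3447 -0.1682  0.2313] yaw -4.72 F [ 0.38 -0.25 -0.74] M [ 0.    0.02 -0.01] w 0.0002 q [-44.   5.  98.   0.  77. -39.]
shift [ 26.3 503.8 156.9] len 528.0 turn [-0.42 -0.01 -0.01]
```

Request:
servo_tool:
  rows:
    - [[0, 38, 12], [0, 0, 0], -1]
    - [[0, 76, 24], [0, 0, 0], -1]
    - [[0, 114, 36], [0, 0, 0], -1]
    - [[0, 152, 48], [0, 0, 0], -1]
    - [[0, 190, 60], [0, 0, 0], -1]

```text
time_s: 1.35
tcp_pos: [0.4211, 0.0162, 0.2313]
eef_rot: [[-0.0, 0.087, 0.996], [-0.0, 0.996, -0.087], [-1.0, -0.0, -0.0]]
force: [1.3, -0.6, -0.2]
grip_width: -0.0001
```

Request:
servo_tool:
  rows:
    - [[0, 38, 12], [0, 0, 0], -1]
    - [[0, 76, 24], [0, 0, 0], -1]
    - [[0, 114, 36], [0, 0, 0], -1]
    - [[0, 152, 48], [0, 0, 0], -1]
    - [[0, 190, 60], [0, 0, 0], -1]

```text
time_s: 1.77
tcp_pos: [0.4975, 0.2003, 0.231]
eef_rot: [[-0.001, 0.087, 0.996], [-0.0, 0.996, -0.087], [-1.0, -0.0, -0.001]]
force: [1.5, -1.4, 0.6]
grip_width: -0.0005
```

```bash
python3 plan.py .5425 .321 .205 -4.3
```

```text
t 1.77 tcp [0.4975 0.2003 0.231 ] yaw -4.99 F [ 1.49 -1.43  0.64] M [-0.03 -0.04  0.02] w -0.0005 q [ 9. 20. 77. -0. 83. 14.]
shift [ 26.  124.2  34.4] len 131.0 turn [-0.69 -0.03  0.01]
```

Request:
servo_tool:
  rows:
    - [[0, 36, 10], [0, 0, 0], -1]
    - [[0, 72, 20], [0, 0, 0], -1]
    - [[8, 106, 30], [0, 0, 0], -1]
    - [[18, 120, 34], [-0.5, 0, 0], -1]
    - [[26, 120, 34], [-0.5, 0, 0], -1]

```text
time_s: 2.18
tcp_pos: [0.5418, 0.3173, 0.2033]
eef_rot: [[-0.001, 0.075, 0.997], [-0.0, 0.997, -0.075], [-1.0, -0.0, -0.001]]
force: [0.0, -0.3, -0.0]
grip_width: 0.0
```

Request:
servo_tool:
  rows:
    - [[0, 0, 0], [0, 0, 0], -1]
    - [[0, 0, 0], [0, 0, 0], -1]
    - [[0, 0, 0], [0, 0, 0], -1]

```text
time_s: 2.43
tcp_pos: [0.5417, 0.3137, 0.2061]
eef_rot: [[0.001, 0.08, 0.997], [0.0, 0.997, -0.08], [-1.0, 0.0, 0.001]]
force: [-0.2, 0.1, -0.1]
grip_width: -0.0002
```

```bash
python3 plan.py .5425 .321 .184 -4.3
```

```text
t 2.43 tcp [0.5417 0.3137 0.2061] yaw -4.58 F [-0.2   0.09 -0.06] M [ 0.01  0.   -0.02] w -0.0002 q [19. 31. 64. -0. 86. 24.]
shift [22.1  7.4  0.2] len 23.0 turn [-0.28  0.03 -0.01]
```

Request:
servo_tool:
  rows:
    - [[6, 7, 0], [0, 0, 0], -1]
    - [[14, 7, 0], [0, 0, 0], -1]
    - [[20, 7, 0], [0, 0, 0], -1]
    - [[22, 7, 0], [0, 0, 0], -1]
    - [[24, 7, 0], [0, 0, 0], -1]

```text
time_s: 2.85
tcp_pos: [0.5421, 0.3214, 0.1808]
eef_rot: [[-0.001, 0.079, 0.997], [-0.0, 0.997, -0.079], [-1.0, -0.0, -0.001]]
force: [0.5, -0.2, 0.2]
grip_width: -0.0001
```

Request:
servo_tool:
  rows:
    - [[1, 0, 0], [0, 0, 0], -1]
    - [[2, 0, 0], [0, 0, 0], -1]
    - [[3, 0, 0], [0, 0, 0], -1]

```text
time_s: 3.1
tcp_pos: [0.5423, 0.3216, 0.1783]
eef_rot: [[0.0, 0.079, 0.997], [-0.0, 0.997, -0.079], [-1.0, -0.0, 0.0]]
force: [-0.3, -0.5, -0.5]
grip_width: 0.0
```

Request:
servo_tool:
  rows:
    - [[1, 0, 0], [0, 0, 0], -1]
    - [[2, 0, 0], [0, 0, 0], -1]
    - [[3, 0, 0], [0, 0, 0], -1]

```text
time_s: 3.35
tcp_pos: [0.5423, 0.3216, 0.176]
eef_rot: [[0.001, 0.079, 0.997], [0.0, 0.997, -0.079], [-1.0, 0.0, 0.001]]
force: [-1.9, -0.9, 10.8]
grip_width: 0.0
```

```bash
python3 - <<'E'
from h import *
t=grab("top",1);s=grab("side",1)
a=cv2.resize(t["img"][120:260,160:300,::-1],None,fx=4,fy=4);b=cv2.resize(s["img"][100:240,240:380,::-1],None,fx=4,fy=4)
cv2.imwrite("pics/c1.png",cv2.resize(np.hstack([a,b]),(800,400)))
E
```

```text
(no output)
```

View pics/c1.png

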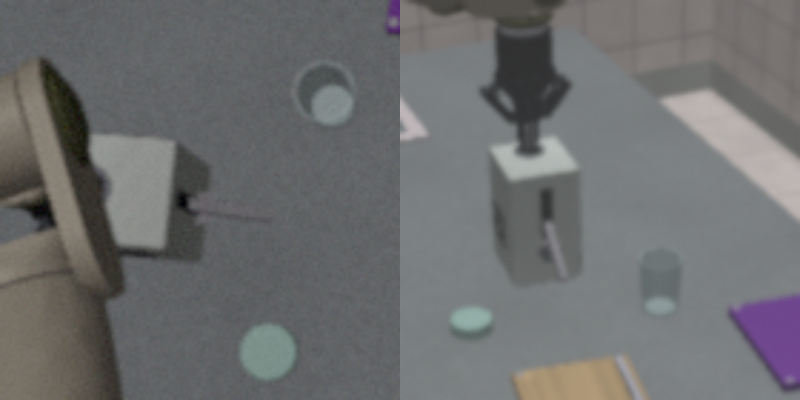

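The side view shows the lever dropped (hanging at about (555,255)), and the button is fully down. I'll locate the dropped lever's line from the pixels, then raise the tool.

Request:
servo_tool:
  rows:
    - [[-15, 0, 0], [0, 0, 0], -1]
    - [[-35, -30, 0], [0, 0, 0], -0.2]
    - [[-35, -70, -2], [0, 0, 0], -0.2]
    - [[-35, -105, -4], [0, 0, 0], -0.2]
    - [[-35, -132, -6], [0, 0, 0], -0.2]

```text
time_s: 3.87
tcp_pos: [0.5254, 0.1884, 0.2106]
eef_rot: [[0.001, 0.079, 0.997], [-0.0, 0.997, -0.079], [-1.0, -0.0, 0.001]]
force: [0.8, -0.2, 0.2]
grip_width: 0.0341
```

```bash
python3 - <<'E'
from h import *
t=load("top",1)
print(plane(t,[(254.5,196.3)],.047),plane(t,[(228.3,192.1)],.1))
E
python3 plan.py .5325 .190 .037 -4.3
```

```text
[[0.52734256 0.17463263 0.047     ]] [[0.53269904 0.237724   0.1       ]]
t 3.87 tcp [0.5254 0.1884 0.2106] yaw -4.54 F [ 0.82 -0.15  0.21] M [ 0.01 -0.03 -0.03] w 0.0341 q [ 8. 24. 75. -0. 81. 12.]
shift [173.6   2.2   6.8] len 174.0 turn [-0.24  0.03  0.02]
```

Request:
servo_tool:
  rows:
    - [[36, 1, 4], [0, 0, 0], -0.2]
    - [[72, 2, 5], [0, 0, 0], -0.2]
    - [[110, 2, 5], [0, 0, 0], -0.2]
    - [[145, 2, 5], [0, 0, 0], -0.2]
    - [[174, 2, 5], [0, 0, 0], -0.2]

```text
time_s: 4.28
tcp_pos: [0.5303, 0.1919, 0.0341]
eef_rot: [[-0.001, 0.079, 0.997], [-0.0, 0.997, -0.079], [-1.0, -0.0, -0.001]]
force: [0.1, 0.2, -0.7]
grip_width: 0.034
```

Request:
servo_tool:
  rows:
    - [[0, 0, 0], [0, 0, 0], -0.2]
    - [[0, 0, 0], [0, 0, 0], -0.6]
    - [[0, 0, 0], [0, 0, 0], -1]
    - [[0, 0, 0], [0, 0, 0], -1]
    - [[0, 0, 0], [0, 0, 0], -1]
  grip_force: 25

```text
time_s: 4.7
tcp_pos: [0.5333, 0.1917, 0.0386]
eef_rot: [[0.006, 0.079, 0.997], [-0.0, 0.997, -0.079], [-1.0, 0.0, 0.006]]
force: [5.4, -3.6, -5.2]
grip_width: 0.0115
```

```bash
python3 plan.py .530 .190 .037 -4.3;  python3 - <<'E'
from h import *
t=grab("top",2);s=grab("side",2)
a=cv2.resize(t["img"][120:260,160:300,::-1],None,fx=4,fy=4);b=cv2.resize(s["img"][100:240,240:380,::-1],None,fx=4,fy=4)
cv2.imwrite("pics/c2.png",cv2.resize(np.hstack([a,b]),(800,400)))
E
```

```text
t 4.7 tcp [0.5333 0.1917 0.0386] yaw -4.52 F [ 5.4  -3.56 -5.23] M [-0.72 -0.58 -0.1 ] w 0.0115 q [ 8. 35. 87. -0. 58. 12.]
shift [ 1.6 -1.9 -3.1] len 4.0 turn [-0.22  0.35 -0.01]
```

View pics/c2.png

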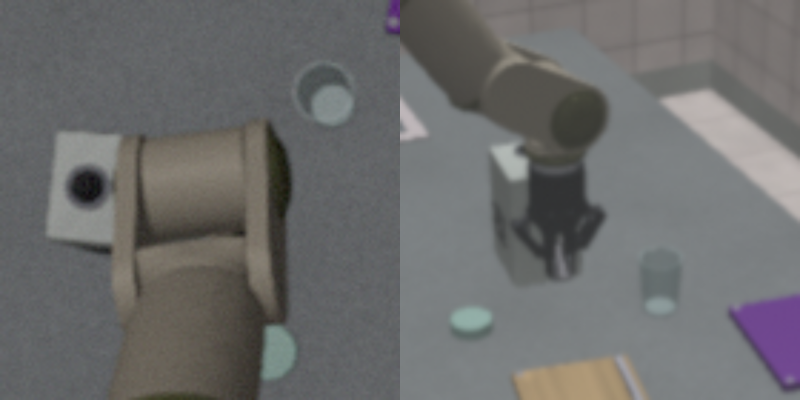

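The lever is pinched: the jaws stopped at 11.5 mm, and the side view shows them around its end at (560,265). I'll lift it along its arc.

Request:
servo_tool:
  rows:
    - [[-6, -4, 2], [0, 0, 0], -1]
    - [[-13, -7.5, 3], [0, 0, 0], -1]
    - [[-20, -10, 3], [0, 0, 0], -1]
    - [[-27, -13, 3], [0, 0, 0], -1]
    - [[-34, -15, 3], [0, 0, 0], -1]

```text
time_s: 5.22
tcp_pos: [0.5322, 0.1772, 0.0721]
eef_rot: [[-0.0, 0.078, 0.997], [0.001, 0.997, -0.078], [-1.0, 0.001, -0.0]]
force: [-4.4, 5.1, -2.9]
grip_width: 0.0115
```

Request:
servo_tool:
  rows:
    - [[-8, -1.4, 0], [0, 0, 0], -1]
    - [[-15, -2, 0], [0, 0, 0], -1]
    - [[-22, -2.5, 0], [0, 0, 0], -1]
    - [[-26, -2.5, 0], [0, 0, 0], -1]
    - [[-26, -2.5, 0], [0, 0, 0], -1]

```text
time_s: 5.63
tcp_pos: [0.5319, 0.1744, 0.0961]
eef_rot: [[-0.002, 0.079, 0.997], [0.0, 0.997, -0.079], [-1.0, 0.0, -0.002]]
force: [-0.9, 2.4, -14.2]
grip_width: 0.0116
```

Request:
servo_tool:
  rows:
    - [[3, 0, 0], [0, 0, 0], -1]
    - [[4, 0, 0], [0, 0, 0], -0.6]
    - [[4, 0, 0], [0, 0, 0], -0.2]
    - [[4, 0, 0], [0, 0, 0], -0.2]
    - [[4, 0, 0], [0, 0, 0], -0.2]

```text
time_s: 6.05
tcp_pos: [0.5334, 0.1743, 0.0932]
eef_rot: [[0.002, 0.079, 0.997], [0.0, 0.997, -0.079], [-1.0, 0.0, 0.002]]
force: [-0.1, -0.1, 0.6]
grip_width: 0.0339
```

Request:
servo_tool:
  rows:
    - [[-30, 0, 0], [0, 0, 0], -0.2]
    - [[-60, 0, 0], [0, 0, 0], -0.2]
    - [[-90, -4, 0], [0, 0, 0], 0]
    - [[-110, -35, 5], [2, 0, 0], 0.5]
    - [[-120, -70, 10], [4, 0, 0], 1]

```text
time_s: 6.47
tcp_pos: [0.538, 0.1042, 0.216]
eef_rot: [[0.006, 0.146, 0.989], [-0.0, 0.989, -0.146], [-1.0, 0.001, 0.006]]
force: [1.2, -0.2, 0.7]
grip_width: 0.0657
```

```bash
python3 plan.py .615 -.308 .21 9.3;  python3 - <<'E'
from h import *
t=grab("top",3);s=grab("side",3)
a=cv2.resize(t["img"][120:260,160:300,::-1],None,fx=4,fy=4);b=cv2.resize(s["img"][100:240,240:380,::-1],None,fx=4,fy=4)
cv2.imwrite("pics/c3.png",cv2.resize(np.hstack([a,b]),(800,400)))
E
```

```text
t 6.47 tcp [0.538  0.1042 0.216 ] yaw -8.41 F [ 1.18 -0.16  0.72] M [ 0.01 -0.02 -0.03] w 0.0657 q [-1. 22. 76.  0. 81.  7.]
shift [   6.5 -396.5  136.4] len 419.0 turn [-17.71   0.36   0.  ]
```

View pics/c3.png

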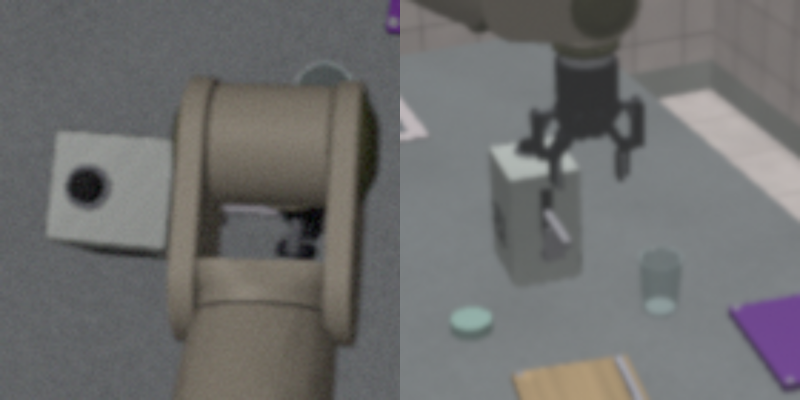

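The side view shows the lever raised at (555,225), and the button looks proud again. I'll confirm this once the arm is clear. Next is the block.

Request:
servo_tool:
  rows:
    - [[0, -38, 13], [-3.5, 0, 0], 1]
    - [[0, -76, 26], [-7, 0, 0], 1]
    - [[0, -114, 39], [-10.5, 0, 0], 1]
    - [[0, -152, 52], [-14, 0, 0], 1]
    - [[0, -190, 65], [-17.5, 0, 0], 1]

```text
time_s: 6.98
tcp_pos: [0.5734, -0.0953, 0.2125]
eef_rot: [[0.001, -0.16, 0.987], [-0.0, 0.987, 0.16], [-1.0, -0.0, 0.001]]
force: [1.4, 1.3, 0.3]
grip_width: 0.0854
```

```bash
python3 plan.py .615 -.308 .16 9.3
```

```text
t 6.98 tcp [ 0.5734 -0.0953  0.2125] yaw 9.2 F [1.37 1.27 0.35] M [-0.01 -0.01 -0.01] w 0.0854 q [-21.  26.  71.   0.  83. -30.]
shift [  52.6 -216.6    7. ] len 223.0 turn [-0.1   0.03  0.01]
```

Request:
servo_tool:
  rows:
    - [[0, -38, 1], [0, 0, 0], 1]
    - [[5, -77, 2], [0, 0, 0], 1]
    - [[20, -115, 4], [0, 0, 0], 1]
    - [[30, -153, 6], [0, 0, 0], 1]
    - [[35, -190, 7], [0, 0, 0], 1]

```text
time_s: 7.4
tcp_pos: [0.6098, -0.2818, 0.1757]
eef_rot: [[-0.001, -0.156, 0.988], [0.001, 0.988, 0.156], [-1.0, 0.001, -0.001]]
force: [0.1, 0.0, 0.2]
grip_width: 0.0852
```

Request:
servo_tool:
  rows:
    - [[8, -13, 0], [0, 0, 0], 1]
    - [[17, -22, 0], [0, 0, 0], 1]
    - [[17, -22, 0], [0, 0, 0], 1]

```text
time_s: 7.65
tcp_pos: [0.6128, -0.3024, 0.1578]
eef_rot: [[-0.003, -0.155, 0.988], [0.002, 0.988, 0.155], [-1.0, 0.003, -0.002]]
force: [0.2, -0.5, -0.5]
grip_width: 0.0853
```

```bash
python3 plan.py .615 -.308 .014 9.3;  python3 - <<'E'
from h import *
t=grab("top",4);s=grab("side",4)
a=cv2.resize(t["img"][120:260,160:300,::-1],None,fx=4,fy=4);b=cv2.resize(s["img"][200:340,300:440,::-1],None,fx=4,fy=4)
cv2.imwrite("pics/c4.png",cv2.resize(np.hstack([a,b]),(800,400)))
# refined stops
im=t["img"].astype(int);hsv=cv2.cvtColor(t["img"],cv2.COLOR_RGB2HSV)
cv2.imwrite("pics/b4.png",cv2.resize(t["img"][185:255,295:385,::-1],None,fx=8,fy=8,interpolation=cv2.INTER_CUBIC))
E
```

```text
t 7.65 tcp [ 0.6128 -0.3024  0.1578] yaw 8.93 F [ 0.16 -0.54 -0.52] M [0.02 0.04 0.03] w 0.0853 q [-36.  38.  57.   0.  85. -45.]
shift [143.7  -6.2   1.7] len 144.0 turn [-0.37 -0.14 -0.15]
```

View pics/c4.png

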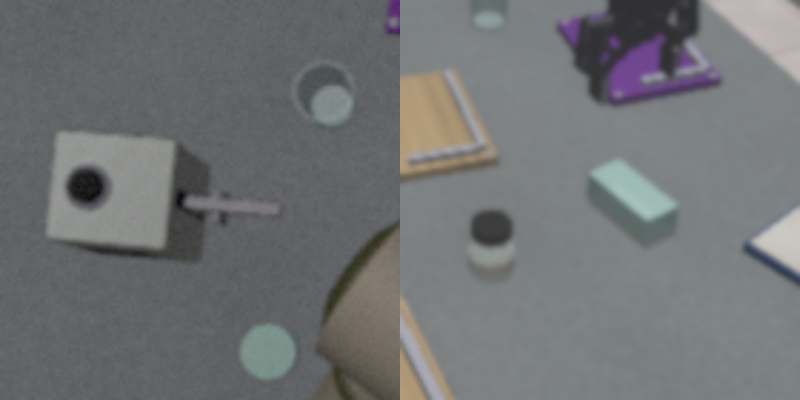

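View pics/b4.png

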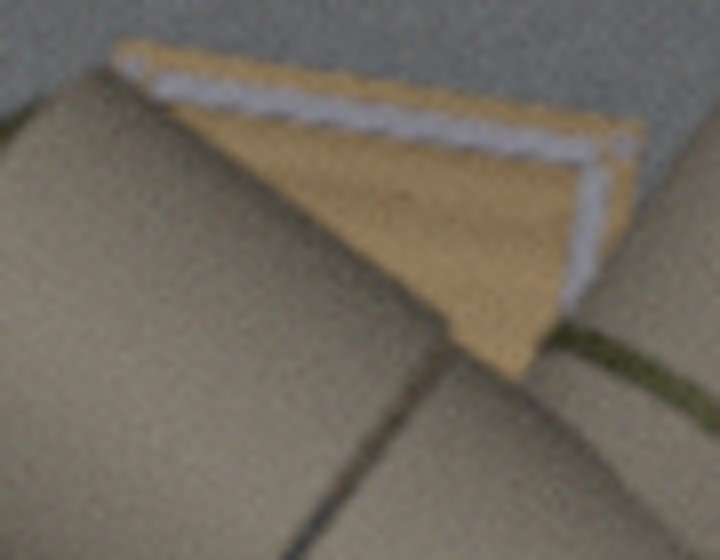

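The lever is level again, with its tip at about (278,208), as at the start. The block, jar and other items are undisturbed. I'll descend and grip.

Request:
servo_tool:
  rows:
    - [[30, -3, 1], [-0.3, 0, 0], 1]
    - [[65, -5, 2], [-0.3, 0, 0], 1]
    - [[100, -5, 2], [-0.3, 0, 0], 1]
    - [[125, -5, 2], [-0.3, 0, 0], 1]
    - [[142, -5, 2], [-0.3, 0, 0], 1]

```text
time_s: 8.17
tcp_pos: [0.6157, -0.304, 0.0165]
eef_rot: [[-0.002, -0.163, 0.987], [0.002, 0.987, 0.163], [-1.0, 0.002, -0.002]]
force: [0.6, -0.3, 0.6]
grip_width: 0.0857
```

Request:
servo_tool:
  rows:
    - [[0, 0, 0], [0, 0, 0], 1]
    - [[0, 0, 0], [0, 0, 0], 0.5]
    - [[0, 0, 0], [0, 0, 0], 0]
    - [[0, 0, 0], [0, 0, 0], -0.5]
    - [[0, 0, 0], [0, 0, 0], -0.5]
  grip_force: 25

```text
time_s: 8.58
tcp_pos: [0.617, -0.3067, 0.0205]
eef_rot: [[0.003, -0.162, 0.987], [-0.002, 0.987, 0.162], [-1.0, -0.002, 0.003]]
force: [0.2, 1.6, 4.3]
grip_width: 0.0445
```

Request:
servo_tool:
  rows:
    - [[0, 0, 0], [0, 0, 0], -0.5]
    - [[0, 0, 0], [0, 0, 0], -0.5]

```text
time_s: 8.75
tcp_pos: [0.617, -0.3067, 0.0205]
eef_rot: [[0.003, -0.162, 0.987], [-0.002, 0.987, 0.162], [-1.0, -0.002, 0.003]]
force: [-0.1, 3.7, 6.9]
grip_width: 0.0444
```

```bash
python3 plan.py .615 -.308 .014 9.3;  python3 - <<'E'
from h import *
s=grab("side",5)
cv2.imwrite("pics/c5.png",cv2.resize(s["img"][200:320,300:460,::-1],None,fx=5,fy=5))
E
```

```text
t 8.75 tcp [ 0.617  -0.3067  0.0205] yaw 9.3 F [-0.06  3.68  6.91] M [0.33 0.03 0.02] w 0.0444 q [-36.  46.  65.   0.  69. -46.]
shift [ 6.5 -0.9 -2.2] len 7.0 turn [0.   0.15 0.11]
```

View pics/c5.png

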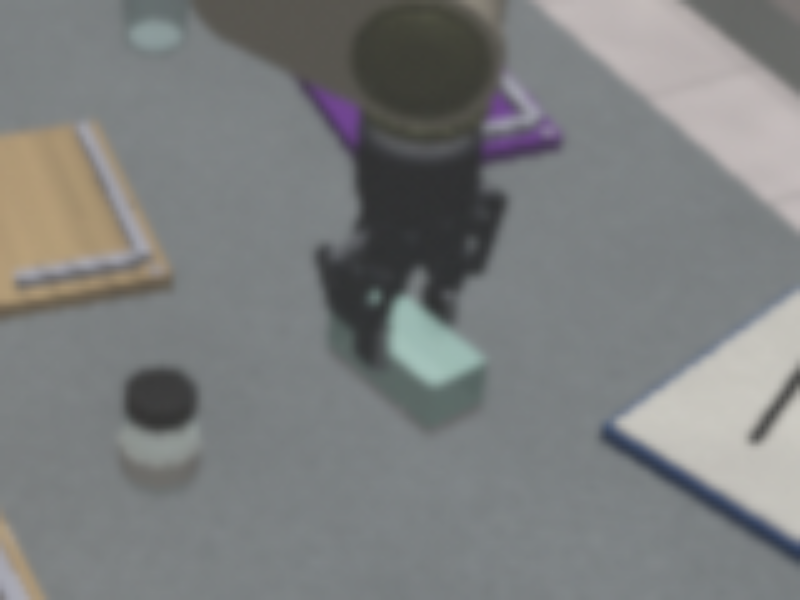

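The block is gripped: the jaws stopped at 44.4 mm, astride its middle. I'll raise the grip force and lift.

Request:
servo_tool:
  rows:
    - [[0, 0, 0], [0, 0, 0], -0.6]
    - [[-10, 0, 0], [0, 0, 0], -0.6]
    - [[-30, 0, 0], [0, 0, 0], -0.6]
    - [[-60, 0, 0], [0, 0, 0], -0.6]
    - [[-80, 0, 0], [0, 0, 0], -0.6]
  grip_force: 70

```text
time_s: 9.22
tcp_pos: [0.6161, -0.3067, 0.1008]
eef_rot: [[0.001, -0.161, 0.987], [-0.001, 0.987, 0.161], [-1.0, -0.001, 0.001]]
force: [1.1, -1.3, -4.0]
grip_width: 0.0435
```

```bash
python3 plan.py .480 -.075 .10 -8.7
```

```text
t 9.22 tcp [ 0.6161 -0.3067  0.1008] yaw 9.28 F [ 1.07 -1.31 -3.96] M [-0.06 -0.07 -0.02] w 0.0435 q [-36.  42.  60.  -0.  78. -46.]
shift [  0.5 250.6 -96.9] len 269.0 turn [17.98  0.04  0.03]
```

Request:
servo_tool:
  rows:
    - [[0, 27, -10], [2, 0, 0], -0.6]
    - [[0, 55, -20], [5, 0, 0], -0.6]
    - [[0, 85, -32], [8, 0, 0], -0.6]
    - [[0, 115, -44], [11, 0, 0], -0.6]
    - [[0, 145, -56], [14, 0, 0], -0.6]

```text
time_s: 9.63
tcp_pos: [0.5361, -0.1712, 0.0986]
eef_rot: [[-0.0, 0.085, 0.996], [0.0, 0.996, -0.085], [-1.0, 0.0, -0.0]]
force: [0.7, 0.2, -5.0]
grip_width: 0.0437
```

```bash
python3 plan.py .480 -.075 .10 -8.7
```

```text
t 9.63 tcp [ 0.5361 -0.1712  0.0986] yaw -4.88 F [ 0.71  0.18 -5.03] M [0.04 0.01 0.03] w 0.0437 q [-30.  30.  84.  -0.  66. -25.]
shift [ -1.3  91.1 -64. ] len 111.0 turn [ 3.82 -0.03 -0.01]
```

Request:
servo_tool:
  rows:
    - [[0, 27, -19], [1.5, 0, 0], -0.6]
    - [[0, 54, -38], [3, 0, 0], -0.6]
    - [[0, 78, -54], [3.8, 0, 0], -0.6]
    - [[0, 88, -61], [3.8, 0, 0], -0.6]
    - [[0, 88, -61], [3.8, 0, 0], -0.6]

```text
time_s: 10.05
tcp_pos: [0.4822, -0.0776, 0.0988]
eef_rot: [[-0.001, 0.146, 0.989], [0.001, 0.989, -0.146], [-1.0, 0.001, -0.002]]
force: [-0.1, 0.0, -4.4]
grip_width: 0.0435
```

```bash
python3 plan.py .480 -.075 .05 -8.7;  python3 - <<'E'
from h import *
s=grab("side",6);t=grab("top",6)
a=cv2.resize(t["img"][170:270,290:390,::-1],None,fx=4,fy=4,interpolation=cv2.INTER_CUBIC);b=cv2.resize(s["img"][190:290,260:360,::-1],None,fx=4,fy=4,interpolation=cv2.INTER_CUBIC)
cv2.imwrite("pics/c6.png",np.hstack([a,b]))
E
```

```text
t 10.05 tcp [ 0.4822 -0.0776  0.0988] yaw -8.38 F [-0.07  0.03 -4.45] M [-0.   -0.04 -0.  ] w 0.0435 q [-23.  24.  95.   0.  60. -15.]
shift [48.8  2.3 -2.5] len 49.0 turn [ 0.32 -0.09 -0.03]
```

View pics/c6.png

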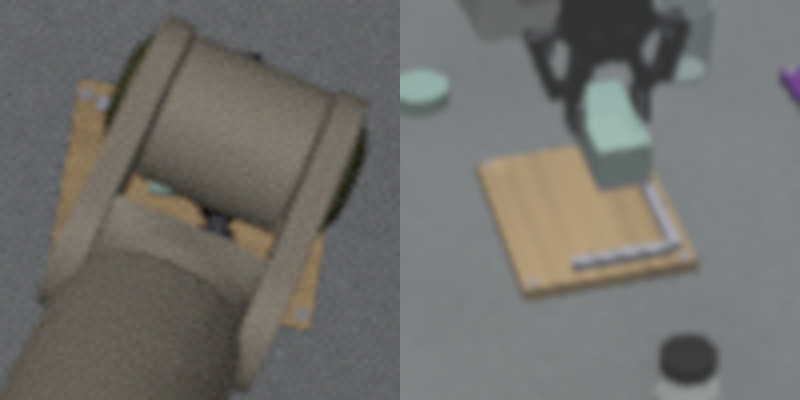

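The side view shows the block held level above the board, inside the corner. I'll refine the yaw and the inner faces of the stops from the unobstructed first picture.

```bash
python3 - <<'E'
from h import *
t=load("top",0);hsv=cv2.cvtColor(t["img"],cv2.COLOR_RGB2HSV)
c=np.array([.4637,-.0600]);yaw=np.radians(-8.72)
X=np.array([np.cos(yaw),np.sin(yaw)]);Y=np.array([-X[1],X[0]])
G=t["img"].astype(np.float32);feat=G[:,:,2]-G[:,:,0]  # blue-red: wood negative, alu positive
def samp(xb,yb,z):
    P=np.r_[c+X*xb+Y*yb,z];u=proj(t,P)[0];return cv2.getRectSubPix(feat,(1,1),tuple(map(float,u)))[0,0]
def edge(vals,prof):
    # crossing of half level, outermost-to-inner: first
    lo,hi=np.median(prof[:8]),prof.max();h=(lo+hi)/2
    i=np.argmax(prof>h);return vals[i-1]+(h-prof[i-1])/(prof[i]-prof[i-1])*(vals[i]-vals[i-1])
A=[]
for yb in np.arange(-.06,.061,.005):
    v=np.arange(.03,.066,.0005);A.append((yb,edge(v,np.array([samp(x,yb,.024) for x in v]))))
A=np.array(A);f=np.polyfit(*A.T,1);r=A[:,1]-np.polyval(f,A[:,0]);print("long face x at y=0",f[1]*1e3,"slope deg",np.degrees(f[0]),"rms mm",r.std()*1e3)
B=[]
for xb in np.arange(-.015,.046,.005):
    v=np.arange(-.05,-.086,-.0005);B.append((xb,edge(v,np.array([samp(xb,y,.024) for y in v]))))
B=np.array(B);f2=np.polyfit(*B.T,1);r=B[:,1]-np.polyval(f2,B[:,0]);print("short face y",f2[1]*1e3,"slope deg",np.degrees(f2[0]),"rms",r.std()*1e3)
E
```

```text
long face x at y=0 54.1202971551754 slope deg 0.10640604219379772 rms mm 0.1813563552590572
short face y -74.15310099029118 slope deg 0.16572951701908067 rms 0.20059115799379898
```

The stop faces come out at 54.1 and −74.2 mm, with a yaw of −8.7°, which agrees with the text. I'll lower the block onto the board just off the corner.

Request:
servo_tool:
  rows:
    - [[10, 2, -2], [0.3, 0, 0], -0.6]
    - [[25, 2, -2], [0.3, 0, 0], -0.6]
    - [[40, 2, -2], [0.3, 0, 0], -0.6]
    - [[52, 2, -2], [0.3, 0, 0], -0.6]
    - [[58, 2, -2], [0.3, 0, 0], -0.6]

```text
time_s: 10.57
tcp_pos: [0.4825, -0.0788, 0.039]
eef_rot: [[-0.001, 0.154, 0.988], [0.0, 0.988, -0.154], [-1.0, 0.0, -0.001]]
force: [-1.5, -0.9, -3.9]
grip_width: 0.043
```

Request:
servo_tool:
  rows:
    - [[2, 0, 0], [0, 0, 0], -0.6]
    - [[4, 0, 0], [0, 0, 0], -0.6]
    - [[5, 0, 0], [0, 0, 0], -0.6]
    - [[5, 0, 0], [0, 0, 0], -0.6]

```text
time_s: 10.9
tcp_pos: [0.4825, -0.0779, 0.0357]
eef_rot: [[0.001, 0.153, 0.988], [-0.0, 0.988, -0.153], [-1.0, -0.0, 0.001]]
force: [0.1, 0.2, -5.0]
grip_width: 0.0432
```

```bash
python3 plan.py .482 -.076 .035 -8.72
```

```text
t 10.9 tcp [ 0.4825 -0.0779  0.0357] yaw -8.82 F [ 0.07  0.16 -4.98] M [-0.01 -0.03 -0.  ] w 0.0432 q [-23.  30.  99.  -0.  51. -14.]
shift [ 0.7  1.8 -0.8] len 2.0 turn [-0.1   0.05  0.02]
```

Not touching yet; lower in small steps.

Request:
servo_tool:
  rows:
    - [[1, 0, 0], [0, 0, 0], -0.6]
    - [[2, 0, 0], [0, 0, 0], -0.6]
    - [[3, 0, 0], [0, 0, 0], -0.6]
    - [[3, 0, 0], [0, 0, 0], -0.6]

```text
time_s: 11.23
tcp_pos: [0.4826, -0.0778, 0.0347]
eef_rot: [[0.002, 0.153, 0.988], [-0.001, 0.988, -0.153], [-1.0, -0.001, 0.003]]
force: [-6.8, 1.4, 21.6]
grip_width: 0.0433
```

```bash
python3 plan.py .482 -.076 .035 -8.72;python3 - <<'E'
from h import *
s=grab("side",7)
cv2.imwrite("pics/c7.png",cv2.resize(s["img"][190:290,260:380,::-1],None,fx=6,fy=6,interpolation=cv2.INTER_CUBIC))
E
```

```text
t 11.23 tcp [ 0.4826 -0.0778  0.0347] yaw -8.78 F [-6.78  1.39 21.65] M [ 0.26  1.28 -0.1 ] w 0.0433 q [-23.  30. 100.  -0.  50. -14.]
shift [-0.3  1.7 -0.8] len 2.0 turn [-0.06  0.15  0.06]
```

View pics/c7.png

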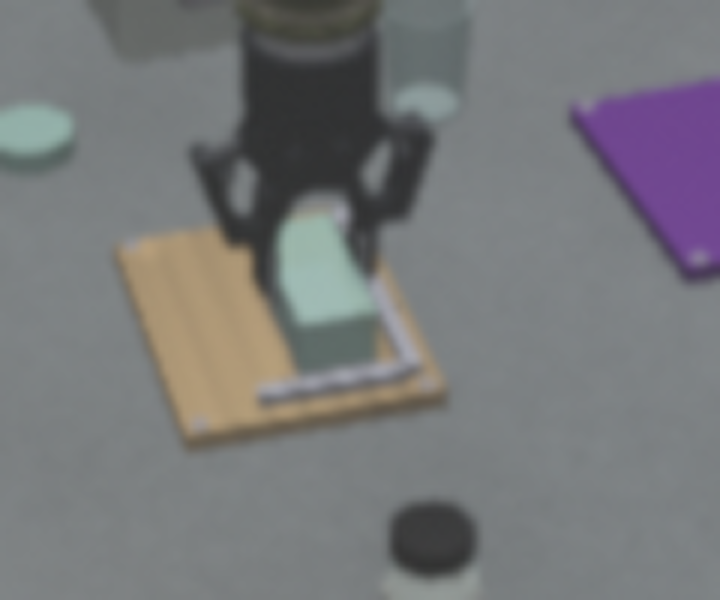

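The block sits on the board just off both stops. I'll ease the down-force and slide it toward the long stop.

Request:
servo_tool:
  rows:
    - [[-1, 0, 0], [0, 0, 0], -0.6]
    - [[-1.3, -2, 2], [0, 0, 0], -0.6]
    - [[-1.3, -4, 4], [0, 0, 0], -0.6]
    - [[-1.3, -5, 6], [0, 0, 0], -0.6]
    - [[-1.3, -6, 8], [0, 0, 0], -0.6]

```text
time_s: 11.7
tcp_pos: [0.4883, -0.0838, 0.0347]
eef_rot: [[-0.002, 0.153, 0.988], [0.001, 0.988, -0.153], [-1.0, 0.001, -0.002]]
force: [-8.2, 6.6, 15.8]
grip_width: 0.0435
```

Request:
servo_tool:
  rows:
    - [[0, -1, 1], [0, 0, 0], -0.6]
    - [[0, -1, 2], [0, 0, 0], -0.6]
    - [[0, -1, 2], [0, 0, 0], -0.6]

```text
time_s: 11.95
tcp_pos: [0.4901, -0.0853, 0.0347]
eef_rot: [[-0.002, 0.153, 0.988], [0.001, 0.988, -0.153], [-1.0, 0.001, -0.002]]
force: [-8.6, 4.9, 14.0]
grip_width: 0.0434
```

```bash
python3 plan.py .492 -.0896 .0345 -8.72
```

```text
t 11.95 tcp [ 0.4901 -0.0853  0.0347] yaw -8.78 F [-8.57  4.9  14.04] M [ 0.7   1.33 -0.03] w 0.0434 q [-24.  31.  98.   0.  51. -15.]
shift [ 0.2 -4.   2.6] len 5.0 turn [-0.06 -0.1  -0.04]
```

Request:
servo_tool:
  rows:
    - [[-0.7, 0, 1], [0, 0, 0], -0.6]
    - [[-0.7, 0, 2], [0, 0, 0], -0.6]
    - [[-0.7, 0, 2], [0, 0, 0], -0.6]

```text
time_s: 12.2
tcp_pos: [0.493, -0.0863, 0.0348]
eef_rot: [[0.0, 0.153, 0.988], [-0.0, 0.988, -0.153], [-1.0, -0.0, 0.0]]
force: [-4.0, 1.6, 5.6]
grip_width: 0.0433
```

Request:
servo_tool:
  rows:
    - [[0, 0, 1], [0, 0, 0], -0.6]
    - [[0, 0, 2], [0, 0, 0], -0.6]
    - [[0, 0, 2], [0, 0, 0], -0.6]

```text
time_s: 12.45
tcp_pos: [0.494, -0.0864, 0.0348]
eef_rot: [[-0.002, 0.153, 0.988], [0.0, 0.988, -0.153], [-1.0, 0.0, -0.002]]
force: [-8.6, 0.9, 10.2]
grip_width: 0.0431
```

```bash
python3 plan.py .492 -.0896 .0345 -8.72
```

```text
t 12.45 tcp [ 0.494  -0.0864  0.0348] yaw -8.8 F [-8.58  0.92 10.25] M [ 0.13  1.39 -0.13] w 0.0431 q [-23.  31.  97.  -0.  52. -15.]
shift [ 0.3 -3.4 -1.5] len 4.0 turn [-0.08 -0.14 -0.  ]
```

Request:
servo_tool:
  rows:
    - [[0, 0, 1], [0, 0, 0], -0.6]
    - [[0, 0, 1.5], [0, 0, 0], -0.6]
    - [[0, 0, 1.5], [0, 0, 0], -0.6]

```text
time_s: 12.7
tcp_pos: [0.4941, -0.0865, 0.0348]
eef_rot: [[-0.005, 0.153, 0.988], [0.001, 0.988, -0.153], [-1.0, 0.0, -0.005]]
force: [-14.5, 1.1, 16.1]
grip_width: 0.0436
```

```bash
python3 plan.py .492 -.0896 .0345 -8.72
```

```text
t 12.7 tcp [ 0.4941 -0.0865  0.0348] yaw -8.79 F [-14.52   1.06  16.05] M [ 0.04  2.48 -0.23] w 0.0436 q [-23.  31.  97.  -0.  52. -15.]
shift [ 0.3 -3.4 -1.6] len 4.0 turn [-0.07 -0.31 -0.01]
```

The long stop is reached. Now I'll slide toward the short stop.

Request:
servo_tool:
  rows:
    - [[-0.3, -1, 0], [0, 0, 0], -0.6]
    - [[-0.3, -2, 0], [0, 0, 0], -0.6]
    - [[-0.3, -3, 0], [0, 0, 0], -0.6]
    - [[-0.3, -3.5, 0], [0, 0, 0], -0.6]

```text
time_s: 13.03
tcp_pos: [0.4939, -0.0876, 0.0348]
eef_rot: [[-0.004, 0.154, 0.988], [0.005, 0.988, -0.154], [-1.0, 0.004, -0.005]]
force: [-8.4, 16.2, 13.2]
grip_width: 0.0439
```

Request:
servo_tool:
  rows:
    - [[0, -1, 0], [0, 0, 0], -0.6]
    - [[0, -2, 0], [0, 0, 0], -0.6]
    - [[0, -2, 0], [0, 0, 0], -0.6]

```text
time_s: 13.28
tcp_pos: [0.4939, -0.0878, 0.0349]
eef_rot: [[-0.003, 0.154, 0.988], [0.008, 0.988, -0.154], [-1.0, 0.008, -0.005]]
force: [-4.4, 27.8, 16.1]
grip_width: 0.0436
```

```bash
python3 plan.py .494 -.0896 .0345 -8.72
```

```text
t 13.28 tcp [ 0.4939 -0.0878  0.0349] yaw -8.88 F [-4.36 27.82 16.15] M [ 4.27  0.77 -0.29] w 0.0436 q [-24.  31.  97.   0.  52. -15.]
shift [ 0.4 -1.8  0.3] len 2.0 turn [-0.16 -0.27 -0.44]
```

Request:
servo_tool:
  rows:
    - [[0, 0, 1], [0, 0, 0], -0.6]
    - [[0, 0, 2], [0, 0, 0], -0.6]
    - [[0, 0, 2], [0, 0, 0], -0.6]

```text
time_s: 13.53
tcp_pos: [0.494, -0.0878, 0.0349]
eef_rot: [[-0.008, 0.154, 0.988], [0.009, 0.988, -0.154], [-1.0, 0.007, -0.009]]
force: [-14.5, 26.5, 22.2]
grip_width: 0.0437
```

```bash
python3 plan.py .494 -.0896 .0345 -8.72; python3 - <<'E'
from h import *
s=grab("side",8);t=grab("top",8)
a=cv2.resize(s["img"][200:275,280:350,::-1],None,fx=8,fy=8,interpolation=cv2.INTER_CUBIC)
cv2.imwrite("pics/c8.png",a);cv2.imwrite("pics/t8.png",cv2.resize(t["img"][170:270,290:390,::-1],None,fx=6,fy=6,interpolation=cv2.INTER_CUBIC))
E
```

```text
t 13.53 tcp [ 0.494  -0.0878  0.0349] yaw -8.85 F [-14.53  26.48  22.17] M [ 3.95  2.07 -0.47] w 0.0437 q [-24.  31.  97.   0.  53. -15.]
shift [ 0.4 -1.8  0.2] len 2.0 turn [-0.14 -0.53 -0.43]
```

View pics/c8.png

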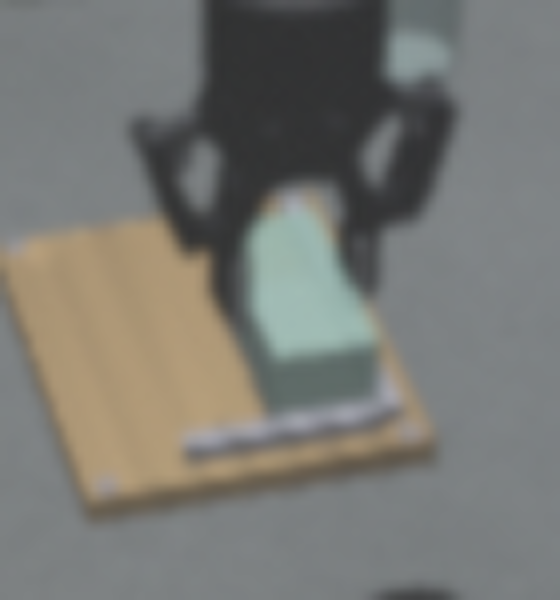

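View pics/t8.png

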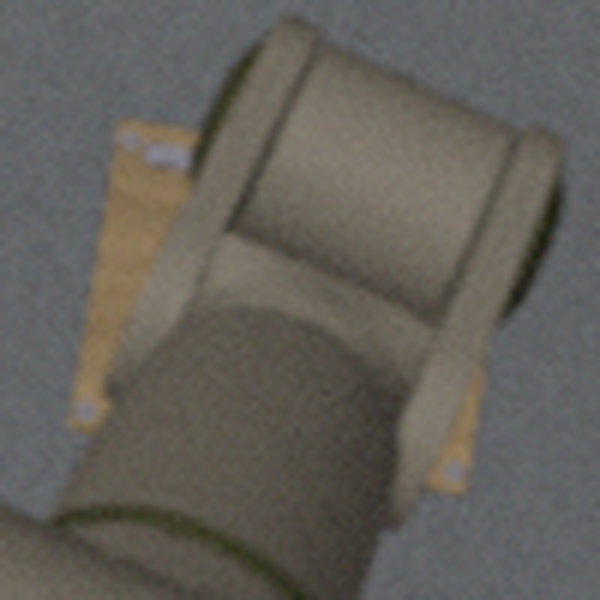

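```bash
python3 - <<'E'
from h import *
s=load("side",8)
c=np.array([.4637,-.0600]);yaw=np.radians(-8.72);X=np.array([np.cos(yaw),np.sin(yaw)]);Y=np.array([-X[1],X[0]])
W=lambda b:np.array([np.r_[c+X*x+Y*y,z] for x,y,z in b])/1.0
m=1e-3
board=W([(75*m,95*m,.014),(75*m,-95*m,.014),(-75*m,-95*m,.014),(-75*m,95*m,.014)])
top=W([(55*m,25*m,.054),(55*m,-75*m,.054),(10*m,-75*m,.054),(10*m,25*m,.054)])
st=W([(55*m,-75*m,.024),(-30*m,-75*m,.024)])
edge=W([(10*m,-75*m,.054),(10*m,-75*m,.024)])
k=8;o=np.array([280,200])
im=cv2.resize(s["img"][200:275,280:350,::-1],None,fx=k,fy=k,interpolation=cv2.INTER_CUBIC)
def dr(P,col,cl):
    u=((proj(s,P)-o+.5)*k).astype(np.int32);cv2.polylines(im,[u.reshape(-1,1,2)],cl,col,1)
dr(board,(0,0,255),True);dr(top,(255,0,0),True);dr(st,(0,255,255),False);dr(edge,(255,0,0),False)
cv2.imwrite("pics/o8.png",im)
E
```

```text
(no output)
```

View pics/o8.png

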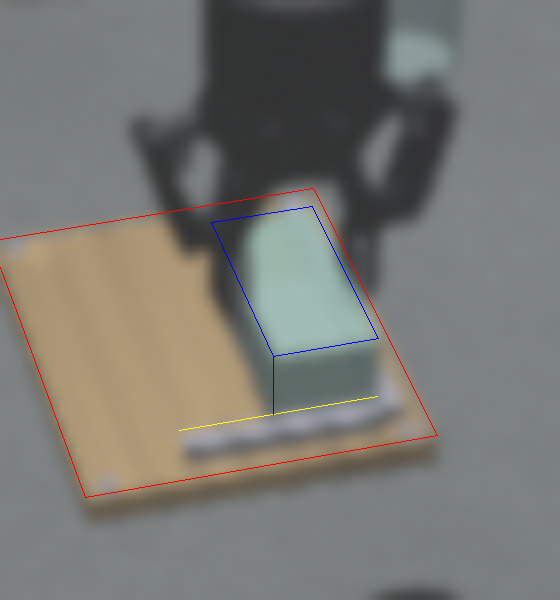

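```bash
python3 - <<'E'
from h import *
s=load("side",8);s0=load("side",0)
c=np.array([.4637,-.0600]);yaw=np.radians(-8.72);X=np.array([np.cos(yaw),np.sin(yaw)]);Y=np.array([-X[1],X[0]])
def P(x,y,z): return np.r_[c+X*x*1e-3+Y*y*1e-3,z*1e-3]
G=s["img"].astype(np.float32)
def prof(img,pts):
    u=proj(s,pts).astype(np.float32);return cv2.remap(img,u[:,0].reshape(-1,1),u[:,1].reshape(-1,1),cv2.INTER_LINEAR)[:,0]
# at seat x from 15..50: scan vertical image line through front face: param z from 70 to 0 at y=-75
zs=np.arange(70,0,-2.)
acc=np.mean([prof(G,[P(x,-75,z) for z in zs]) for x in np.arange(18,50,2)],0)
for z,a in zip(zs,acc): print(z,a.round(0), end=" | ")
print()
# wood-alu boundary of short stop, on the free part x=-25..0, scan y on z=24
ys=np.arange(-60,-96,-1.5)
acc=np.mean([prof(G,[P(x,y,24) for y in ys]) for x in np.arange(-25,2,2)],0)
for z,a in zip(ys,acc): print(z,a.round(0), end=" | ")
print()
zs=np.array([24.])
print("px/mm z:",np.diff(proj(s,[P(30,-75,24),P(30,-75,34)]),axis=0)/10,"y:",np.diff(proj(s,[P(30,-75,24),P(30,-65,24)]),axis=0)/10)
E
```

```text
70.0 [156. 182. 175.] | 68.0 [157. 183. 176.] | 66.0 [158. 185. 177.] | 64.0 [158. 185. 178.] | 62.0 [158. 185. 178.] | 60.0 [157. 184. 176.] | 58.0 [154. 180. 172.] | 56.0 [148. 173. 166.] | 54.0 [139. 162. 155.] | 52.0 [127. 147. 142.] | 50.0 [115. 132. 128.] | 48.0 [104. 120. 115.] | 46.0 [ 98. 112. 108.] | 44.0 [ 95. 108. 105.] | 42.0 [ 94. 107. 103.] | 40.0 [ 94. 107. 103.] | 38.0 [ 94. 107. 103.] | 36.0 [ 95. 107. 104.] | 34.0 [ 95. 107. 104.] | 32.0 [ 96. 107. 104.] | 30.0 [ 98. 109. 107.] | 28.0 [102. 113. 111.] | 26.0 [110. 120. 120.] | 24.0 [122. 130. 132.] | 22.0 [134. 140. 144.] | 20.0 [144. 148. 154.] | 18.0 [148. 151. 158.] | 16.0 [144. 145. 153.] | 14.0 [135. 136. 143.] | 12.0 [124. 123. 127.] | 10.0 [117. 114. 115.] | 8.0 [121. 115. 109.] | 6.0 [129. 119. 106.] | 4.0 [140. 127. 108.] | 2.0 [149. 133. 109.] | 
-60.0 [177. 155. 121.] | -61.5 [177. 156. 121.] | -63.0 [177. 156. 121.] | -64.5 [177. 156. 121.] | -66.0 [177. 156. 122.] | -67.5 [177. 156. 123.] | -69.0 [176. 156. 124.] | -70.5 [176. 156. 126.] | -72.0 [175. 156. 130.] | -73.5 [174. 157. 134.] | -75.0 [172. 158. 139.] | -76.5 [170. 158. 145.] | -78.0 [168. 159. 150.] | -79.5 [166. 159. 155.] | -81.0 [163. 158. 158.] | -82.5 [158. 155. 158.] | -84.0 [153. 151. 155.] | -85.5 [146. 145. 151.] | -87.0 [139. 139. 144.] | -88.5 [131. 130. 135.] | -90.0 [124. 123. 126.] | -91.5 [119. 117. 118.] | -93.0 [119. 115. 113.] | -94.5 [123. 117. 111.] | 
px/mm z: [[-0.00050684 -0.24058268]] y: [[-0.08187024 -0.1753672 ]]
```

No gap shows at the short stop: the edge separation reads 28–29 mm where 30 means flush. The moment hints that the −y end touches the long stop first, so I'll probe with a small turn.

Request:
servo_tool:
  rows:
    - [[0, 0, 0], [0.5, 0, 0], -0.6]
    - [[0, 0, 0], [0.5, 0, 0], -0.6]
    - [[0, 0, 0], [0.5, 0, 0], -0.6]

```text
time_s: 13.88
tcp_pos: [0.4941, -0.0878, 0.0349]
eef_rot: [[-0.008, 0.16, 0.987], [0.008, 0.987, -0.16], [-1.0, 0.007, -0.009]]
force: [-13.2, 26.0, 21.1]
grip_width: 0.0435
```

```bash
python3 plan.py .494 -.0896 .0345 -8.72
```

```text
t 13.88 tcp [ 0.4941 -0.0878  0.0349] yaw -9.21 F [-13.16  25.98  21.06] M [4.04 2.05 0.51] w 0.0435 q [-24.  31.  97.   0.  53. -15.]
shift [ 0.4 -1.8  0.2] len 2.0 turn [-0.49 -0.52 -0.39]
```

Request:
servo_tool:
  rows:
    - [[0, 0, 0], [0.5, 0, 0], -0.6]
    - [[0, 0, 0], [0.5, 0, 0], -0.6]
    - [[0, 0, 0], [0.5, 0, 0], -0.6]

```text
time_s: 14.13
tcp_pos: [0.494, -0.0878, 0.0349]
eef_rot: [[-0.008, 0.166, 0.986], [0.007, 0.986, -0.166], [-1.0, 0.006, -0.009]]
force: [-12.1, 26.1, 21.6]
grip_width: 0.0436
```

```bash
python3 plan.py .494 -.0896 .0345 -8.72
```

```text
t 14.13 tcp [ 0.494  -0.0878  0.0349] yaw -9.57 F [-12.07  26.14  21.59] M [4.06 2.04 1.53] w 0.0436 q [-24.  31.  97.   0.  53. -14.]
shift [ 0.4 -1.8  0.3] len 2.0 turn [-0.85 -0.53 -0.34]
```

Request:
servo_tool:
  rows:
    - [[0, 0, 0], [0.5, 0, 0], -0.6]
    - [[0, 0, 0], [0.5, 0, 0], -0.6]
    - [[0, 0, 0], [0.5, 0, 0], -0.6]

```text
time_s: 14.38
tcp_pos: [0.494, -0.0878, 0.0349]
eef_rot: [[-0.009, 0.173, 0.985], [0.007, 0.985, -0.173], [-1.0, 0.005, -0.01]]
force: [-12.6, 27.0, 21.3]
grip_width: 0.0433
```

```bash
python3 plan.py .494 -.0896 .0345 -8.72
```

```text
t 14.38 tcp [ 0.494  -0.0878  0.0349] yaw -9.98 F [-12.64  27.    21.28] M [4.21 2.02 2.14] w 0.0433 q [-24.  31.  97.   0.  53. -14.]
shift [ 0.4 -1.8  0.4] len 2.0 turn [-1.26 -0.55 -0.32]
```

Request:
servo_tool:
  rows:
    - [[0, 0, 0], [-0.5, 0, 0], -0.6]
    - [[0, 0, 0], [-1.0, 0, 0], -0.6]
    - [[0, 0, 0], [-1.0, 0, 0], -0.6]

```text
time_s: 14.63
tcp_pos: [0.494, -0.0878, 0.0349]
eef_rot: [[-0.008, 0.161, 0.987], [0.008, 0.987, -0.161], [-1.0, 0.007, -0.009]]
force: [-13.4, 26.1, 21.3]
grip_width: 0.0437
```

```bash
python3 plan.py .494 -.0896 .0345 -8.72
```

```text
t 14.63 tcp [ 0.494  -0.0878  0.0349] yaw -9.25 F [-13.44  26.08  21.33] M [4.04 2.2  0.12] w 0.0437 q [-24.  31.  97.   0.  53. -15.]
shift [ 0.4 -1.8  0.3] len 2.0 turn [-0.53 -0.54 -0.4 ]
```

The moment is now balanced and the turn met stiff resistance both ways, so the block looks locked flush. I'll ease the down-force and firm up the push on both stops.

Request:
servo_tool:
  rows:
    - [[-0.5, 0, 0.7], [0, 0, 0], -0.6]
    - [[-1, -0.5, 1.4], [0, 0, 0], -0.6]
    - [[-1, -0.5, 2], [0, 0, 0], -0.6]
    - [[-1, -0.5, 2], [0, 0, 0], -0.6]

```text
time_s: 14.97
tcp_pos: [0.4941, -0.0878, 0.0351]
eef_rot: [[-0.013, 0.161, 0.987], [0.01, 0.987, -0.161], [-1.0, 0.008, -0.014]]
force: [-17.3, 27.2, 19.2]
grip_width: 0.0434
```

```bash
python3 plan.py .494 -.0896 .0345 -8.72
```

```text
t 14.97 tcp [ 0.4941 -0.0878  0.0351] yaw -9.25 F [-17.27  27.23  19.2 ] M [4.19 3.   0.18] w 0.0434 q [-24.  31.  97.   0.  53. -15.]
shift [ 0.6 -1.8  0.2] len 2.0 turn [-0.53 -0.83 -0.47]
```

The tool leans about 0.8° under load; I'll counter-turn it so the block stays flat.

Request:
servo_tool:
  rows:
    - [[0, 0, 0], [0, -0.4, -0.3], -0.6]
    - [[0, 0, 0], [0, -0.8, -0.5], -0.6]
    - [[0, 0, 0], [0, -0.8, -0.5], -0.6]

```text
time_s: 15.22
tcp_pos: [0.4939, -0.0878, 0.0348]
eef_rot: [[-0.001, 0.161, 0.987], [-0.001, 0.987, -0.161], [-1.0, -0.001, -0.0]]
force: [-16.3, 26.7, 15.9]
grip_width: 0.0437
```

```bash
python3 plan.py .494 -.0896 .0345 -9.25
```

```text
t 15.22 tcp [ 0.4939 -0.0878  0.0348] yaw -9.24 F [-16.3   26.67  15.93] M [4.29 2.97 0.31] w 0.0437 q [-24.  31.  97.  -0.  52. -14.]
shift [ 0.3 -1.7  0.4] len 2.0 turn [ 0.01 -0.02  0.06]
```

Request:
servo_tool:
  rows:
    - [[0, 0, 0.5], [0, 0, 0], -0.6]
    - [[0, 0, 1], [0, 0, 0], -0.6]
    - [[0, 0, 1], [0, 0, 0], -0.6]
    - [[0, 0, 1], [0, 0, 0], -0.6]
    - [[0, 0, 1], [0, 0, 0], -0.6]

```text
time_s: 15.63
tcp_pos: [0.494, -0.0878, 0.0348]
eef_rot: [[-0.003, 0.16, 0.987], [-0.0, 0.987, -0.16], [-1.0, -0.001, -0.003]]
force: [-20.8, 26.2, 20.8]
grip_width: 0.0435
```

```bash
python3 plan.py .494 -.0896 .0345 -9.25; python3 - <<'E'
from h import *
s=grab("side",9);t=grab("top",9)
a=cv2.resize(s["img"][200:275,275:350,::-1],(400,400),interpolation=cv2.INTER_CUBIC)
b=cv2.resize(t["img"][120:260,160:300,::-1],(400,400),interpolation=cv2.INTER_CUBIC)
cv2.imwrite("pics/f9.png",np.hstack([a,b]));cv2.imwrite("pics/full9.png",np.vstack([t["img"][:,:,::-1]])) 
E
```

```text
t 15.63 tcp [ 0.494  -0.0878  0.0348] yaw -9.24 F [-20.83  26.24  20.76] M [4.31 3.64 0.3 ] w 0.0435 q [-24.  31.  97.  -0.  52. -14.]
shift [ 0.3 -1.7  0.3] len 2.0 turn [ 0.01 -0.18  0.04]
```

View pics/f9.png

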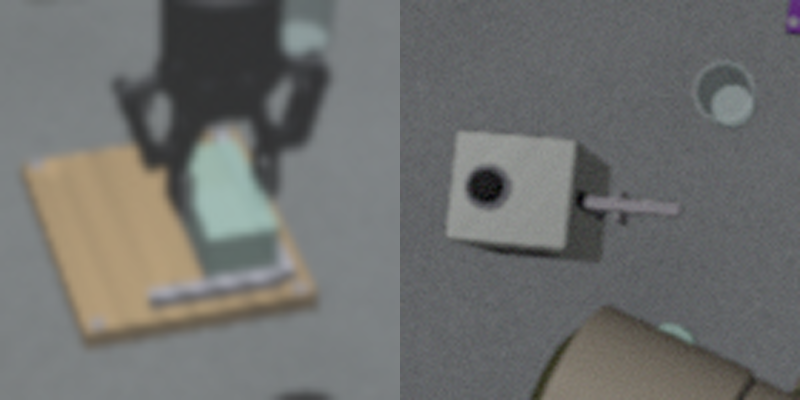

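View pics/full9.png

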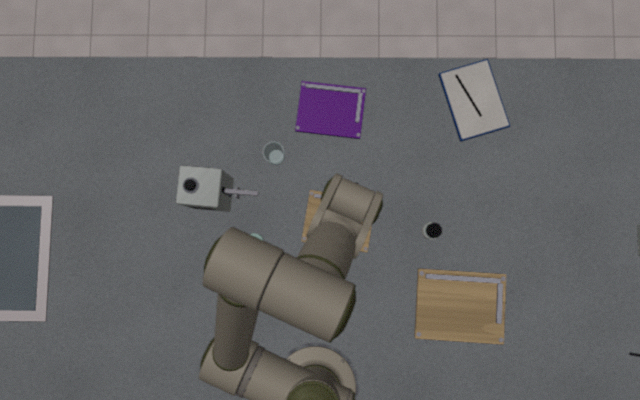

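The final pictures show the lever level with its tip at (257,193), the block in the corner behind the short stop, and the jar (433,230), beaker (274,153) and lens (254,243) in place. Handing in.

```bash
python3 -c "
from station import ctrl
print(ctrl.job_done())"
```

```text
the job is handed in; nothing more can be done
None
```

I pressed the lamp's test button and the lever dropped. I then lifted the lever along its arc to its stop, and the cameras showed it level and staying up. The glass block now lies in the corner of the smaller plywood board, and I handed in at 15.7 s while still gripping it and pressing it into the corner.

**Last checks that agreed:**
- **Push on the stops:** the tool pushes with about 25 N towards the long stop and about 23 N towards the short stop. Part of each is friction on the board. Neither push moves the block further.
- **Seating:** the block's position along the board matched the camera-measured seat, and the picture showed no gap at the short stop. The tool is within 0.2° of vertical, so the block should lie flat.
- **Other objects:** the jar and beaker appear unmoved in the last picture. The lens was mostly hidden behind the arm then, but what showed of it was in its old place.

**Checks that disagreed or were weaker:**
- **Board x position:** the arm read the block about 2 mm further along the board's x than the camera seat.
- **Yaw:** the tool's yaw was −9.2°, against −8.7° measured for the stops. I put both down to calibration.
- **Flush along the long stop:** the gripper and arm hid the far end, so I judged this by feel. The block resisted a small turn stiffly, and I settled the tool where the moment was near zero; I did not see that end directly.

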